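Lock the loose bayonet cap on its test pot

TASK

Two round seal-test pots stand on the bench, and the cap with the orange bar handle is only resting in its pot. Lock it: push it down fully against its spring, turn it a quarter turn clockwise as seen from above, and let go so that it springs up into its locked seat. Leave the blue-handled cap, which is locked already, alone.

Things in the scene. Friction and masses are not known exactly. Their poses are not given: they have to be found in the camera images.
- cap_orange_bar (a point): Centre of the orange bar handle, 60 x 14 x 24 high mm, x along the bar, z up. Below the bar a 14 mm stem, then a flat dark disc 54 mm across, its top 26 mm below this point. The cap (0.13 to 0.23 kg) has two lugs in line with the bar, now in the pot's entry slots, and 3 mm side play. Not locked, this point is 118 mm above the pot's underside; locked, 111 mm.
- pot_orange: Fixed aluminium test pot under the orange-handled cap, 74 mm across, 72 mm high, on a dark foot 100 mm across. Origin: centre of the underside, on the bench, on the axis about which the cap turns; z up. x axis: through its two entry slots (bar along x = not locked). y axis: through the two locked seats, shown by red marks on the rim (bar along y = locked). A small brass port sticks out at -y.
- cap_orange_end (a point): Middle of the end face at +x of the orange bar, 30 mm from its centre. Starts at +x of the pot, must end at its -y side (the brass port). Spring: 4 N at first, 13 N at the bottom. The cap turns only when 12 mm or more below its start (hard stop at 14.5 mm), clockwise from above (negative about z): 90 degrees, good to 10, stop 12 beyond. Let go, it rises to 7 mm below its start: locked.
- cap_blue_bar (a point): Centre of the blue bar handle of the other, identical cap, already locked on its own identical fixed pot; x along the bar. To be left alone.

How it is judged (in metres and radians):
On the way:
1. the orange-handled cap is pushed down against its spring by more than 11 mm, its bar still along the entry slots (within 17 degrees) (z of cap_orange_bar in the frame of pot_orange below 0.1075 m and angle between the x axis of cap_orange_bar and the x axis of pot_orange, either way round below 0.3 rad), for 0.1 s.
At the end, for the whole second after the job is handed in: The orange-handled cap is locked and at rest: bar along the pot's y axis (within 20 degrees), its +x end on the port side (turned clockwise), middle of the bar 108.5 to 114.5 mm above the pot's underside (7 mm lower than at the start), tilt under 11 degrees, within 12 mm of the pot's axis (y of cap_orange_end in the frame of pot_orange below -0.015 m and angle between the x axis of cap_orange_bar and the y axis of pot_orange, either way round below 0.35 rad and z of cap_orange_bar in the frame of pot_orange between 0.1085 and 0.1145 m and horizontal distance between cap_orange_bar and pot_orange below 0.012 m and angle between cap_orange_bar's own z axis and vertical below 0.2 rad and linear speed of cap_orange below 0.02 m/s); the robot touches nothing.
It fails at once if the blue-handled cap is pressed, turned out or moved by more than 6 mm (distance of cap_blue_bar from where it was at the start of the episode above 0.006 m).
It also fails if it takes over 38 s, if anything falls off the work surface, if the arm or the gripper's body presses on something with over 40 N, if the wrist force passes 120 N, or if a joint passes its speed limit or range.

ROBOT

A 6-joint arm with a two-finger parallel gripper is mounted at the origin on a cart in front of the work surface, level with it; the furniture and walls round the work are solid. World frame = base frame: x ahead of the robot, y to its left, z up, the work surface at z = 0. Lengths are in mm, angles in rad, forces in N, time in s.
With the tool pointing down it reaches from about 275 to 1000 mm from the base axis. Payload 8.4 kg.
Tool frame: the origin (TCP) lies at the centre of the arm's flange, where the gripper is bolted on; the fingertips stand 173 mm ahead of it and the grasp point (between the pads) lies 155 mm ahead of it; z points along the fingers, y is the direction in which the jaws open and shut (so a half turn about z gives the same grasp; the last joint's range is limited). The gripper opens to 85 mm and grips with 20 to 120 N. Pads are 22 mm wide; open, the fingers measure 114 mm over their backs; the gripper's body (76 mm by 85 mm) begins 54 mm behind the grasp point. The pads swing forward as they close: fully open they stand 13 mm farther back than shut.
Start: joints at [1.163, 0.353, 1.633, -0, 1.155, -0.002], TCP at [246.721, 574.246, 404.681] pointing down, gripper open.
Joint ranges: [-2.63, 2.63], [-0.92, 2.1], [0.06, 2.66], [-1.3, 4.44], [0, 2.69], [-3.02, 3.02]. Speed limits (rad/s): [2.22, 2.22, 2.79, 3.14, 3.14, 3.14].

INTERFACE

Orientations are given as [roll, pitch, yaw] about the fixed x, y, z axes, in that order (R = Rz(yaw) Ry(pitch) Rx(roll)).
In Python, from rig import sense, grab_frame, camera_model, sign_off gives the robot as it stands. The module is installed in compiled form; this text tells all that it offers.
- The arm moves only by the tool step_arm, never from a script. Its argument "commands" is a list of rows, each a list of 3 entries, a list of its own where there are three numbers: the shift along the tool's x, y, z in mm, then the turn about the tool's z in rad, then the opening, from 0 (shut) to 1 (fully open). A call has 1 to 20 rows; each row shifts and turns the pose as measured when the row begins, along the tool's axes as they then stand; what a row does not reach is not made up. A row lasts 1/8 s, in which the tool goes at most 62.5 mm and 10.7 degrees, less where a joint would pass 70% of its speed; a pose out of reach is approached as far as the arm can. A call with a gripper value outside its range is refused whole. The fingers move at their own pace and stop on an object; "force" is the grip in N (left out, the last holds). Time passes only in rows, so rows that do not move let the fingers close. It gives the time, the measured TCP pose, the force and the opening at its end, in the units of the state.
- sense(): the state, without advancing time (a new reading comes with each control period).
- grab_frame(name): name is "scene" or "side" or "wrist"; returns the picture (480x640x3 uint8, blue, green, red); there is no depth.
- camera_model(name): a dict with "fx", "fy", "cx", "cy" (pixels), "R" (3x3) and "t" (3): a world point X has camera coordinates R X + t. Camera axes: x right, y down, z forward; pixel columns grow to the right and rows downward; lengths in mm; the calibration is good to about 2 mm. A picture is of the moment at which its call begins: read the wrist's pose just before it. camera_model takes no time and is no camera call; for the wrist camera it gives the pose at the moment of the call.
- sign_off(): hands the job in, once; it reports no verdict.
The state is a dict: "clock": time; "qpos": joint angles; "qvel": joint speeds; "joint_efforts": joint torques, N m; "eef_pos": TCP position; "tcp_rot": TCP orientation; "contact_force": force on the tool from outside, world axes, zero at the start; "wrist_torque": the same for the moment, N m; "opening": opening from 0.0 (shut) to 1.0 (fully open).
Only numpy, scipy, OpenCV 4.12 (cv2) and the standard library are available. Lean on these libraries where they do the work, as an engineer would, in place of code of your own. Each camera call takes 0.05 s, during which the arm holds its last target. There are 200 camera calls.

## Working session

There is one attempt and no reset: what is moved stays moved. The work goes in short steps, Python scripts to look and compute and a tool call to move; the robot and the scene stay as the last step left them, time stands still between calls to the robot, and variables do not carry over. Pictures are saved under pics/ and viewed, about 8 in all and at most 12, crops included, and the job is handed in when it is done.

Besides the shell and the picture viewer there is one more tool, called after ">>>" as name([rows], argument=value, ...), one row to a line, values as JSON. step_arm: Moves the arm, as the interface text tells. Its arguments: {"type":"object","properties":{"commands":{"type":"array","items":{"type":"array"}},"force":{"type":"number"}},"required":["commands"]}

```bash
mkdir -p pics; python3 - <<'E'
from rig import *
import cv2,numpy as np
s=sense();print(s)
ims=[grab_frame(n) for n in("scene","side","wrist")]
for n,i in zip(("scene","side","wrist"),ims): cv2.imwrite(f"pics/{n}0.png",i);np.save(f"pics/{n}0.npy",i)
for n in("scene","side","wrist"):print(n,camera_model(n))
cv2.imwrite("pics/a.png",cv2.resize(np.vstack([np.hstack(ims[:2]),np.hstack([ims[2],ims[2]*0])]),(800,600)))
E
```

```text
{'clock': 0.0, 'qpos': array([ 1.16259174e+00,  3.53672238e-01,  1.63413855e+00, -1.32377702e-05,
        1.15519842e+00, -2.39002031e-03]), 'qvel': array([1.12789649e-04, 2.42061642e-03, 5.21506481e-04, 1.45045107e-03,
       1.64987153e-03, 5.49276819e-05]), 'joint_efforts': array([ 2.84217240e-03, -6.05247688e+01, -3.42065227e+01,  2.76144719e-04,
        9.38552519e-03,  8.76724528e-06]), 'eef_pos': array([246.63275048, 574.0249215 , 403.94457356]), 'tcp_rot': array([-3.14017607e+00,  8.71769698e-06,  2.73578345e+00]), 'contact_force': array([ 0.0794098 , -0.0677622 , -0.20297423]), 'wrist_torque': array([-0.01488367,  0.00662363, -0.07352598]), 'opening': 0.9982312624999861}
scene {'fx': 452.81656625417105, 'fy': 452.81656625417105, 'cx': 320.08820197739254, 'cy': 241.19230914664413, 'R': array([[ 0.58568799, -0.81047806,  0.00974104],
       [-0.52180048, -0.38621849, -0.76063101],
       [ 0.62023692,  0.44040957, -0.64911138]]), 't': array([-86.75859727, 473.28657072, 461.2138884 ])}
side {'fx': 542.7477124258634, 'fy': 542.7477124258634, 'cx': 323.11527382150683, 'cy': 239.15726244563305, 'R': array([[ 0.84628386, -0.53264497, -0.00964152],
       [-0.30979758, -0.47733193, -0.82230146],
       [ 0.43339253,  0.69888737, -0.56897043]]), 't': array([-299.04417381,  397.00805519,  486.57300709])}
wrist {'fx': 376.5526838497941, 'fy': 376.5526838497941, 'cx': 314.5429969814445, 'cy': 244.13238935423058, 'R': array([[ 0.39491214,  0.91871758, -0.00155095],
       [ 0.88540788, -0.38014237,  0.26747836],
       [ 0.2451475 , -0.10700367, -0.96356262]]), 't': array([-624.56401693,  -34.46593996,  379.67166833])}
```

View pics/a.png

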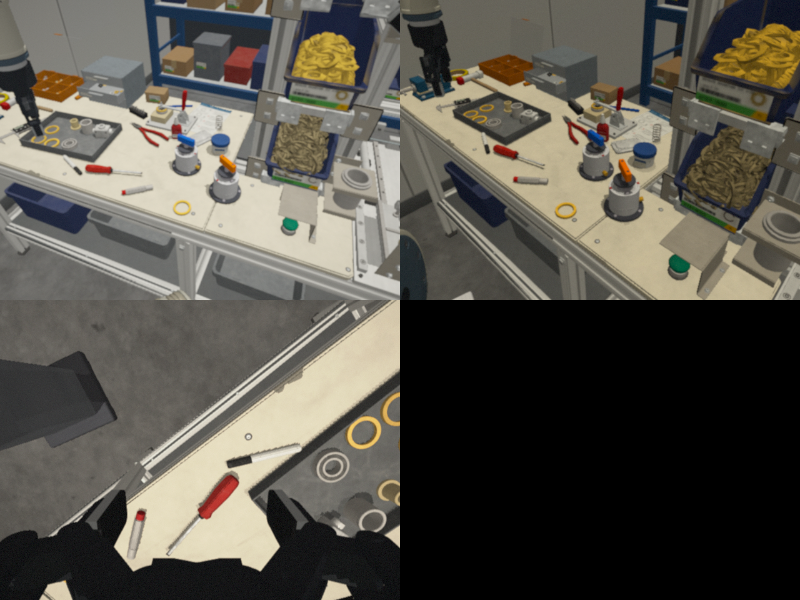

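The orange cap is at about (365,265) px in the scene view and (360,270) px in the side view, with the blue cap beside it. The wrist camera doesn't see them yet. Next I triangulate and view a crop.

```bash
cat > h.py <<'E'
import numpy as np,cv2
from rig import *
def ray(m,p):
    d=m["R"].T@np.array([(p[0]-m["cx"])/m["fx"],(p[1]-m["cy"])/m["fy"],1]);return -m["R"].T@m["t"],d
def onz(m,p,z):
    c,d=ray(m,p);return c+d*(z-c[2])/d[2]
def tri(ms,ps):
    A=0;b=0
    for m,p in zip(ms,ps):
        c,d=ray(m,p);d=d/np.linalg.norm(d);P=np.eye(3)-np.outer(d,d);A=A+P;b=b+P@c
    return np.linalg.solve(A,b)
def proj(m,X):
    c=m["R"]@X+m["t"];return np.array([m["fx"]*c[0]/c[2]+m["cx"],m["fy"]*c[1]/c[2]+m["cy"]])
def blobs(im,lo,hi,box=None,amin=40):
    k=cv2.inRange(cv2.cvtColor(im,cv2.COLOR_BGR2HSV),lo,hi)
    if box: q=k*0;x0,y0,x1,y1=box;q[y0:y1,x0:x1]=k[y0:y1,x0:x1];k=q
    n,l,s,c=cv2.connectedComponentsWithStats(k)
    return sorted([(s[i,4],c[i],cv2.minAreaRect(np.argwhere(l==i)[:,::-1].astype(np.float32))) for i in range(1,n) if s[i,4]>amin],key=lambda t:-t[0])
O=((5,170,120),(18,255,255));B=((100,150,80),(118,255,255))
E
python3 - <<'E'
from h import *
ims={n:np.load(f"pics/{n}0.npy") for n in("scene","side")}
ms={n:camera_model(n) for n in ims}
bx={"scene":(250,180,450,340),"side":(270,170,450,360)}
for c in(O,B):
    P=[]
    for n in ims:
        r=blobs(ims[n],*c,bx[n]);print(n,[(int(a),k.round(1),tuple(np.round(m[1],1)),round(m[2])) for a,k,m in r[:3]]);P.append(r[0][1])
    X=tri([ms[n] for n in ims],P);print(X,[proj(ms[n],X)-p for n,p in zip(ims,P)])
cv2.imwrite("pics/b.png",np.hstack([cv2.resize(ims["scene"][200:340,270:410],(400,400),interpolation=2),cv2.resize(ims["side"][200:360,280:440],(400,400),interpolation=2)]))
E
```

```text
scene [(328, array([363.9, 261.9]), (np.float64(33.2), np.float64(11.6)), 42)]
side [(308, array([360.7, 271.1]), (np.float64(37.2), np.float64(10.4)), 66)]
[533.63668421 184.32089476 116.87257217] [array([ 0.19484936, -1.001     ]), array([-0.51177028,  1.13983696])]
scene [(271, array([297.6, 224.2]), (np.float64(28.4), np.float64(10.4)), 22), (233, array([351.5, 227. ]), (np.float64(18.4), np.float64(23.2)), 75)]
side [(500, array([391.1, 238.4]), (np.float64(34.2), np.float64(18.7)), 6), (301, array([314.1, 220.1]), (np.float64(31.7), np.float64(13.1)), 36), (48, array([367.4, 175. ]), (np.float64(26.3), np.float64(1.7)), 8)]
[1041.95143296  733.89679623 -355.71776411] [array([ 2.08385258, -5.68736997]), array([-3.92046784,  6.17150149])]
```

View pics/b.png

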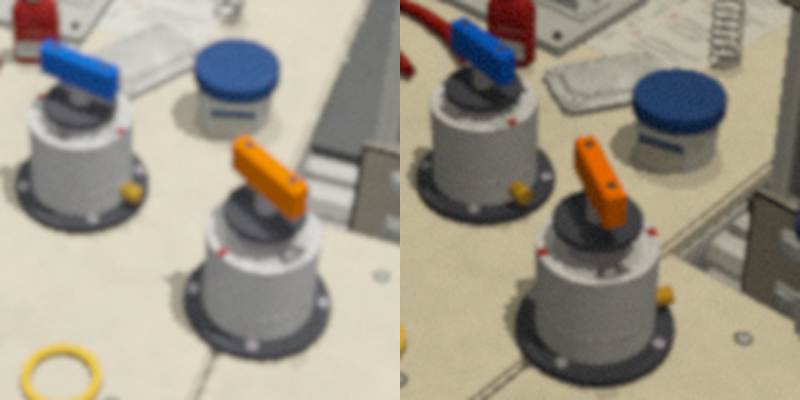

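```bash
python3 - <<'E'
from h import *
ims={n:np.load(f"pics/{n}0.npy") for n in("scene","side")}
ms={n:camera_model(n) for n in ims}
X=tri(list(ms.values()),[(297.6,224.2),(314.1,220.1)]);print("blue",X)
bx={"scene":(330,240,390,290),"side":(340,240,390,300)}
for n in ims:
    _,c,r=blobs(ims[n],*O,bx[n])[0]
    b=cv2.boxPoints(r);e=[(b[i]+b[(i+1)%4])/2 for i in range(4)]
    i=int(np.linalg.norm(e[0]-e[2])<np.linalg.norm(e[1]-e[3]))
    a=[onz(ms[n],p,120)[:2] for p in(e[i],e[i+2])];d=a[1]-a[0];print(n,c,a,np.degrees(np.arctan2(d[1],d[0])),np.hypot(*d), (a[0]+a[1])/2)
print("port",onz(ms["side"],(280+265/2.5,200+295/2.5),40))
m=camera_model("wrist");s=sense();C=-m["R"].T@m["t"];
from scipy.spatial.transform import Rotation as R
T=R.from_euler("xyz",s["tcp_rot"]).as_matrix()
print("cam in tool",T.T@(C-s["eef_pos"]),"axis",T.T@m["R"][2], "right",T.T@m["R"][0])
E
```

```text
blue [557.44032624 351.5247992  106.63029997]
scene [363.91768293 261.92378049] [array([540.4848309 , 215.34946234]), array([517.64850751, 150.74375072])] -109.46708581809708 68.52295703355851 [529.0666692  183.04660653]
side [360.67857143 271.13311688] [array([547.44326472, 221.82026654]), array([520.04518435, 145.84637512])] -109.83056858307582 80.76315364338222 [533.74422454 183.83332083]
port [560.54727045 151.66620072  40.        ]
cam in tool [68.22254886  0.37626505 30.03944463] axis [-2.67469297e-01 -4.82821332e-04  9.63566262e-01] right [-2.18504898e-04  9.99999879e-01  4.40424223e-04]
```

>>> step_arm([
  [[-41.8,-24.5,0],0,1],
  [[-41.8,-24.5,0],0,1],
  [[-41.8,-24.5,0],0,1],
  [[-41.8,-24.5,0],0,1],
  [[-41.8,-24.5,0],0,1],
  [[-41.8,-24.5,0],0,1],
  [[-41.8,-24.5,0],0,1],
  [[-41.8,-24.5,0],0,1],
  [[-41.8,-24.5,0],0,1],
  [[-41.8,-24.5,0],0,1],
  [[0,0,0],0.17,1],
  [[0,0,0],0.17,1],
  [[0,0,0],0.17,1],
  [[0,0,0],0.17,1],
  [[0,0,0],0.17,1],
  [[0,0,0],0.17,1],
  [[0,0,0],0.17,1],
  [[0,0,0],0.17,1],
  [[0,0,0],0.16,1],
  [[0,0,0],0,1],
], force=60)

```text
clock: 2.65
eef_pos: [542.0, 170.2, 399.8]
tcp_rot: [-3.137, 0.006, 1.168]
contact_force: [0.1, -0.5, -0.1]
opening: 0.998
```

```bash
cat > w.py <<'E'
from h import *
import sys
m=camera_model("wrist");s=sense();im=grab_frame("wrist")
cv2.imwrite(sys.argv[1],im)
np.set_printoptions(precision=2,suppress=True)
print(s["clock"],s["eef_pos"],s["tcp_rot"],np.degrees(s["tcp_rot"][2]),s["qpos"],s["contact_force"],s["opening"])
z=float(sys.argv[2])+12  # bar top
for nm,c in(("orange",O),("blue",B)):
  for a,k,r in blobs(im,*c,amin=300)[:2]:
    b=np.array([onz(m,p,z)[:2] for p in cv2.boxPoints(r)])
    v=max(b[1]-b[0],b[2]-b[1],key=np.linalg.norm)
    print(nm,a,k,"centre",b.mean(0),"cent",onz(m,k,z-3)[:2],"ang",np.degrees(np.arctan2(v[1],v[0]))%180,"sides",np.linalg.norm(b[1]-b[0]),np.linalg.norm(b[2]-b[1]))
E
python3 w.py pics/c.png 118
```

```text
2.65 [541.99 170.18 399.82] [-3.14  0.01  1.17] 66.93947793128787 [ 0.3   0.27  1.76 -0.    1.12  0.71] [ 0.07 -0.47 -0.11] 0.9984151413724613
orange 1692 [294.01 227.88] centre [532.16 185.05] cent [531.95 185.45] ang 73.47452836597495 sides 13.844318311144058 59.548662648137174
blue 356 [237.32   6.71] centre [553.74 314.43] cent [554.66 315.98] ang 156.82660434394154 sides 15.651351972714393 8.42840790727077
```

View pics/c.png

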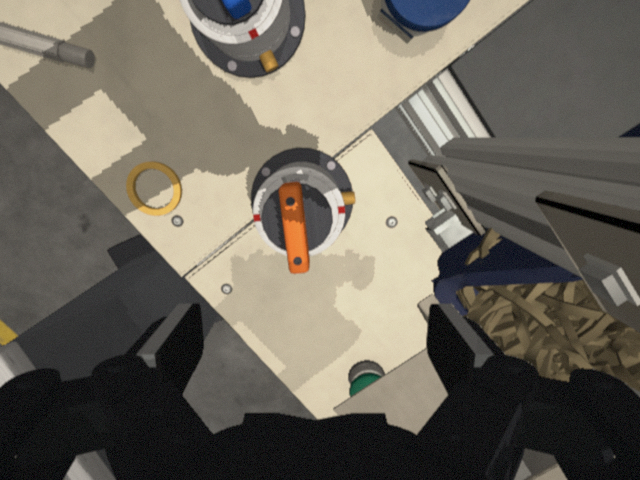

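The bar runs from (290,185) to (299,270) px. The red marks are at about (257,217) and (342,210), with the brass port at (348,198). I'll use the red marks to get the pot axis and heading.

```bash
python3 - <<'E'
from h import *
np.set_printoptions(precision=2,suppress=True)
m=camera_model("wrist");im=cv2.imread("pics/c.png")
P=[]
for h in((0,150,100),(5,255,255)),((170,150,100),(180,255,255)):
    for a,k,r in blobs(im,*h,(240,150,360,260),3): print(a,k,onz(m,k,72)); P.append(k)
b=blobs(im,(15,120,80),(28,255,255),(240,150,360,260),10)
for a,k,r in b:print("brass",a,k,onz(m,k,30),onz(m,k,50))
s=sense();print(s["eef_pos"],s["tcp_rot"])
E
```

```text
35 [341.43 209.43] [564.73 173.74  72.  ]
32 [256.22 217.47] [499.06 194.35  72.  ]
brass 136 [348.26 197.43] [574.   173.17  30.  ] [573.67 176.7   50.  ]
[541.98 170.15 399.81] [-3.14  0.01  1.17]
```

>>> step_arm([
  [[9.3,-14.8,20],0,1],
  [[0,0,20],-0.107,1],
  [[0,0,20],0,1],
  [[0,0,0],0,1],
  [[0,0,0],0,1],
])

```text
clock: 3.32
eef_pos: [531.7, 184.8, 339.2]
tcp_rot: [-3.138, 0.004, 1.297]
contact_force: [0.6, -0.5, 0.6]
opening: 1.002
```

```bash
cat >> w.py <<'E'
from scipy.spatial.transform import Rotation as R
T=R.from_euler("xyz",s["tcp_rot"]).as_matrix()
g=s["eef_pos"]+T[:,2]*155;print("zaxis",T[:,2],"grasp",g,"tool shift to 532.1,184.7,z:",T.T@(np.array([532.1,184.7,z-12])-g))
E
python3 w.py pics/d.png 118
```

```text
3.325 [531.71 184.79 339.23] [-3.14  0.    1.3 ] 74.3389991783995 [ 0.33  0.33  1.83 -0.    0.99  0.61] [ 0.62 -0.46  0.6 ] 1.002246747548562
orange 2549 [316.86 274.58] centre [531.74 184.82] cent [531.83 185.14] ang 72.80020678557864 sides 58.41048856278169 12.830200194702023
zaxis [-0. -0. -1.] grasp [530.98 184.3  184.23] tool shift to 532.1,184.7,z: [ 0.97  1.22 66.23]
```

>>> step_arm([
  [[0.5,1.0,16],0.027,1],
  [[0,0,16],0,1],
  [[0,0,16],0,1],
  [[0,0,16],0,1],
  [[0,0,0],0,1],
  [[0,0,0],0,1],
])

```text
clock: 4.12
eef_pos: [532.7, 184.7, 270.9]
tcp_rot: [-3.138, 0.004, 1.269]
contact_force: [-0.9, -0.4, 0.2]
opening: 0.999
```

```bash
python3 w.py pics/e.png 118
```

```text
4.125 [532.67 184.68 270.91] [-3.14  0.    1.27] 72.70716833599232 [ 0.33  0.42  1.87 -0.    0.85  0.63] [-0.92 -0.4   0.18] 0.9992178933804343
orange 1423 [316.07 394.26] centre [527.09 169.47] cent [526.73 166.47] ang 73.4637433352687 sides 12.428667081717307 21.718837344429755
orange 1392 [314.75 286.54] centre [538.04 205.15] cent [538.44 205.67] ang 73.50531153312481 sides 12.425269008552057 16.727264099796795
zaxis [-0. -0. -1.] grasp [531.95 184.19 115.91] tool shift to 532.1,184.7,z: [ 0.52 -0.01 -2.09]
```

View pics/e.png

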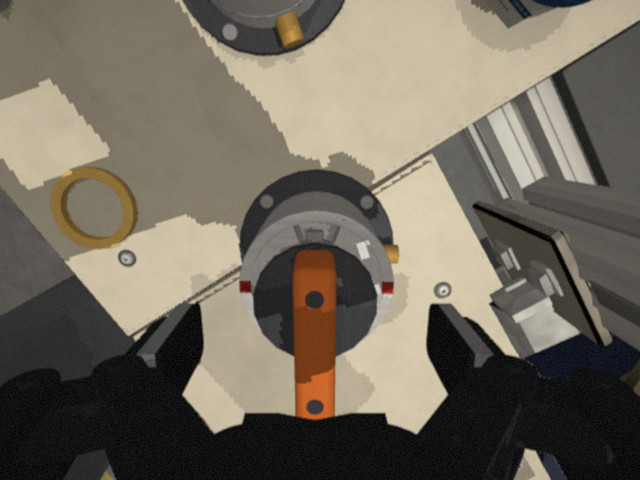

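The bar sits centred between the open fingers at column 315, with red marks level at (245,287) and (388,287). I'll raise 2 mm and grip.

>>> step_arm([
  [[0.3,0,-2],0,0.5],
  [[0,0,0],0,0],
  [[0,0,0],0,0],
  [[0,0,0],0,0],
  [[0,0,0],0,0],
  [[0,0,0],0,0],
  [[0,0,0],0,0],
  [[0,0,0],0,0],
], force=70)

```text
clock: 5.18
eef_pos: [533.3, 185.2, 274.7]
tcp_rot: [-3.14, 0.003, 1.269]
contact_force: [0.9, -0.5, 1.4]
opening: 0.152
```

>>> step_arm([
  [[0,0,4],0,0],
  [[0,0,4],0,0],
  [[0,0,3],0,0],
  [[0,0,0],0,0],
])

```text
clock: 5.68
eef_pos: [533.3, 185.2, 264.3]
tcp_rot: [-3.141, 0.003, 1.269]
contact_force: [-2.2, -0.6, 7.4]
opening: 0.15
```

>>> step_arm([
  [[0,0,2.5],0,0],
  [[0,0,1],0,0],
  [[0,0,0],0,0],
])

```text
clock: 6.05
eef_pos: [533.3, 185.2, 262.0]
tcp_rot: [-3.141, 0.002, 1.269]
contact_force: [-3.0, -0.9, 10.1]
opening: 0.156
```

```bash
python3 w.py pics/f.png 105; python3 - <<'E'
from h import *
np.save("pics/side1.npy",grab_frame("side"));np.save("pics/scene1.npy",grab_frame("scene"))
for n in("scene","side"):
    a=np.load(f"pics/{n}0.npy");b=np.load(f"pics/{n}1.npy")
cv2.imwrite("pics/g.png",np.hstack([cv2.resize(np.load("pics/scene1.npy")[200:340,270:410],(400,400),interpolation=2),cv2.resize(np.load("pics/side1.npy")[200:360,280:440],(400,400),interpolation=2)]))
E
```

```text
6.05 [533.32 185.21 261.98] [-3.14  0.    1.27] 72.71001943266498 [ 0.33  0.44  1.88 -0.    0.83  0.64] [-3.05 -0.93 10.14] 0.15571869926020737
orange 5162 [314.59 339.25] centre [532.93 185.42] cent [533.1  185.89] ang 73.50607686688842 sides 12.510916029354496 60.59858848984184
zaxis [-0. -0. -1.] grasp [533.08 184.89 106.98] tool shift to 532.1,184.7,z: [-0.47 -0.87  1.99]
```

View pics/g.png

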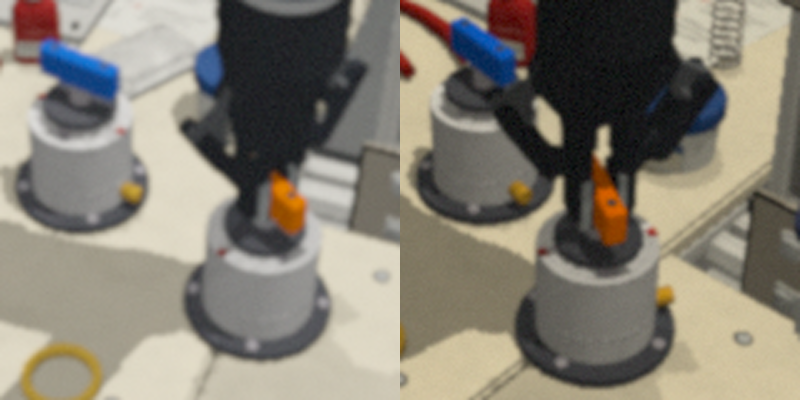

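The bar is gripped square and the disc is now close to the rim. It is about 12.7 mm down with a 10 N reaction and a small sideways force. I'll press a little more, ease the sideways force, then turn.

>>> step_arm([
  [[-0.2,-0.9,1.2],0,0],
  [[0,0,0.3],0,0],
  [[0,0,0],0.1,0],
  [[0,0,0],0.1,0],
  [[0,0,0],0,0],
])

```text
clock: 6.82
eef_pos: [533.7, 185.4, 263.1]
tcp_rot: [3.138, -0.0, 1.063]
contact_force: [-0.5, 0.2, 3.6]
opening: 0.15
```

>>> step_arm([
  [[0,0,1.5],0,0],
  [[0,0,0.5],0,0],
  [[0,0,0],0,0],
])

```text
clock: 7.2
eef_pos: [533.7, 185.4, 262.1]
tcp_rot: [3.138, -0.0, 1.064]
contact_force: [-3.0, -1.2, 9.4]
opening: 0.152
```

```bash
python3 w.py pics/h.png 105
```

```text
7.2 [533.73 185.43 262.12] [ 3.14 -0.    1.06] 60.94301241286786 [ 0.33  0.44  1.88 -0.    0.83  0.84] [-2.96 -1.18  9.45] 0.15219754280803346
orange 4980 [314.61 339.51] centre [533.88 185.52] cent [534.18 185.98] ang 61.730842396938925 sides 12.544829050796706 60.27373309071581
zaxis [ 0. -0. -1.] grasp [534.16 185.22 107.12] tool shift to 532.1,184.7,z: [-1.46 -1.56  2.12]
```

View pics/h.png

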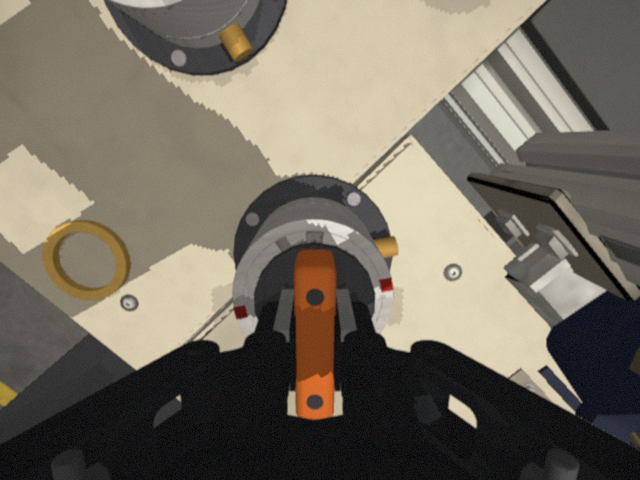

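The bar has turned about 12° with the gripper and the red marks now sit obliquely, so the cap is engaged. I'll recentre slightly and carry on turning with a small downward feed.

>>> step_arm([
  [[-0.4,-1.0,0.8],0,0],
  [[0,0,0.5],0.12,0],
  [[0,0,0.5],0.12,0],
  [[0,0,0.5],0.12,0],
  [[0,0,0],0,0],
])

```text
clock: 7.88
eef_pos: [534.6, 185.6, 262.6]
tcp_rot: [3.135, -0.006, 0.694]
contact_force: [-1.5, 0.7, 4.2]
opening: 0.152
```

>>> step_arm([
  [[-1.5,-0.6,1.0],0,0],
  [[0,0,0.6],0.12,0],
  [[0,0,0.6],0.12,0],
  [[-0.3,0,0.6],0.12,0],
  [[0,0,0.3],0.12,0],
  [[0,0,0],0,0],
])

```text
clock: 8.62
eef_pos: [534.0, 185.0, 262.4]
tcp_rot: [3.139, -0.012, 0.201]
contact_force: [-2.5, 0.2, 8.7]
opening: 0.151
```

```bash
python3 w.py pics/i.png 105
```

```text
8.625 [534.04 184.97 262.36] [ 3.14 -0.01  0.2 ] 11.541276232520788 [ 0.33  0.43  1.88 -0.01  0.82  1.71] [-2.46  0.25  8.74] 0.1508489439186291
orange 1750 [315.55 287.17] centre [556.51 189.56] cent [555.26 188.93] ang 12.33451296650074 sides 13.195043359503487 21.789125170943585
zaxis [ 0.01 -0.   -1.  ] grasp [535.97 184.88 107.37] tool shift to 532.1,184.7,z: [-3.86 -0.6   2.33]
```

>>> step_arm([
  [[-2.0,-0.3,0.8],0,0],
  [[-0.5,0,0.6],0.13,0],
  [[-0.3,0,0.6],0.13,0],
  [[-0.3,0,0.6],0.13,0],
  [[0,0,0.4],0.13,0],
  [[0,0,0],0,0],
])

```text
clock: 9.43
eef_pos: [532.8, 184.5, 262.3]
tcp_rot: [-3.136, -0.017, -0.331]
contact_force: [-1.7, -0.8, 8.7]
opening: 0.153
```

```bash
python3 w.py pics/j.png 105
```

```text
9.425 [532.83 184.46 262.31] [-3.14 -0.02 -0.33] -18.985421974166698 [ 0.33  0.43  1.89 -0.01  0.81  2.24] [-1.71 -0.77  8.73] 0.15299193190353355
orange 2459 [314.95 293.  ] centre [552.94 178.55] cent [552.06 178.89] ang 163.5497365136703 sides 13.2916647994459 27.741430414447997
zaxis [ 0.02 -0.   -1.  ] grasp [535.64 184.35 107.33] tool shift to 532.1,184.7,z: [-3.5   0.83  2.27]
```

View pics/j.png

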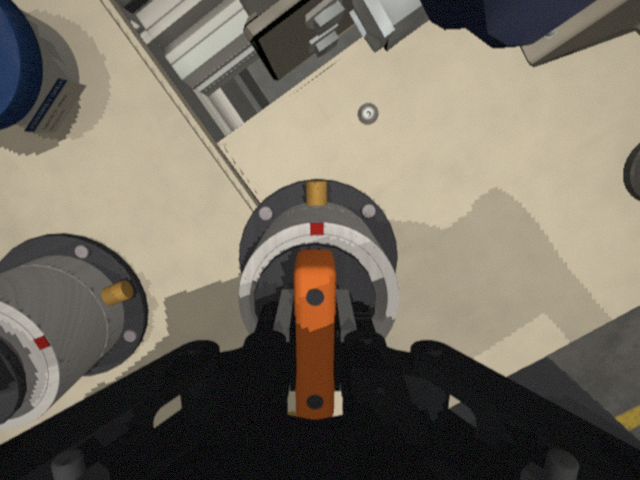

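The bar, red mark (317,229) and port (317,193) line up. I'll ease up about 5 mm, open, and check before withdrawing.

>>> step_arm([
  [[-0.5,0,-2.5],0,0],
  [[0,0,-2],0,0],
  [[0,0,0],0,0],
  [[0,0,0],0,0.3],
  [[0,0,0],0,0.6],
  [[0,0,0],0,1],
  [[0,0,0],0,1],
  [[0,0,0],0,1],
  [[0,0,0],0,1],
])

```text
clock: 10.6
eef_pos: [532.3, 184.5, 266.0]
tcp_rot: [-3.137, -0.017, -0.329]
contact_force: [0.7, -0.5, 0.3]
opening: 1.002
```

```bash
python3 w.py pics/k.png 111
```

```text
10.6 [532.26 184.52 266.05] [-3.14 -0.02 -0.33] -18.834048156567473 [ 0.33  0.43  1.88 -0.01  0.82  2.24] [ 0.67 -0.5   0.29] 1.0017699739428505
orange 2684 [314.26 299.1 ] centre [550.03 180.27] cent [550.35 179.57] ang 161.87348399206195 sides 13.016023489803018 28.915827532120204
zaxis [ 0.02 -0.   -1.  ] grasp [535.02 184.35 111.07] tool shift to 532.1,184.7,z: [-2.88  0.62  0.02]
```

>>> step_arm([
  [[0,0,-15],0,1],
  [[0,0,-25],0,1],
  [[0,0,-30],0,1],
  [[0,0,-30],0,1],
  [[0,0,-30],0,1],
  [[0,0,0],0,1],
  [[0,0,0],0,1],
])

```text
clock: 11.52
eef_pos: [529.4, 184.6, 405.4]
tcp_rot: [-3.135, -0.02, -0.329]
contact_force: [0.1, 0.2, 0.3]
opening: 1.001
```

```bash
python3 w.py pics/l.png 111;python3 - <<'E'
from h import *
I={n:grab_frame(n) for n in("scene","side")};ms=[camera_model(n) for n in I]
bx={"scene":(330,230,400,300),"side":(330,230,400,310)}
P=[blobs(I[n],*O,bx[n])[0][1] for n in I];print(P,"now",tri(ms,P),"start 533.6 184.3 116.9")
P=[blobs(I[n],*B,b)[0][1] for n,b in zip(I,((270,200,330,250),(290,195,345,240)))];print(P,"blue",tri(ms,P))
w=cv2.imread("pics/l.png")
cv2.imwrite("pics/m.png",np.hstack([cv2.resize(I["scene"][200:340,270:410],(266,266)),cv2.resize(I["side"][200:360,280:440],(266,266)),cv2.resize(w[100:420,160:480],(266,266))]))
E
```

```text
11.525 [529.43 184.55 405.4 ] [-3.13 -0.02 -0.33] -18.835395988900718 [ 0.33  0.25  1.78 -0.01  1.1   2.24] [0.07 0.16 0.27] 1.0013142042458902
orange 1486 [314.46 237.77] centre [536.09 184.68] cent [536.39 184.63] ang 161.5237661429151 sides 12.803608995445462 59.94967247731276
blue 1560 [100.06 284.02] centre [553.78 342.71] cent [553.76 343.44] ang 94.18823027305808 sides 69.11274219388488 14.512830549010005
zaxis [ 0.02  0.   -1.  ] grasp [532.66 184.56 250.43] tool shift to 532.1,184.7,z: [ -3.32   0.99 139.39]
[array([363.51661631, 263.68882175]), array([360.9776, 274.3856])] now [535.8667032  185.99950963 109.36537203] start 533.6 184.3 116.9
[array([297.57933579, 224.16605166]), array([313.20728291, 220.43417367])] blue [554.85521073 349.64677689 108.51348572]
```

View pics/m.png

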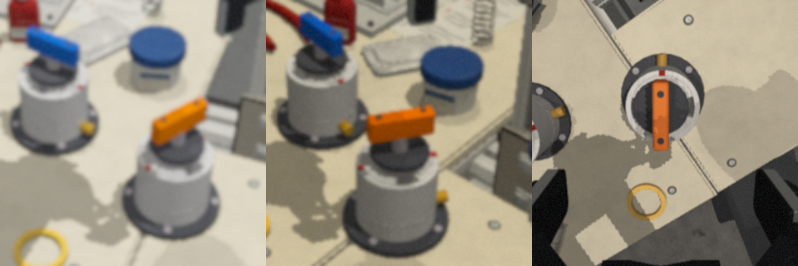

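```bash
python3 -c "
from rig import *
print(sense()['clock'],sense()['qvel']);print(sign_off())"
```

```text
11.675 [ 0.00039449  0.0058264   0.00342179  0.00120597  0.00085667 -0.00030225]
the job is handed in; nothing more can be done
None
```

The orange cap looks locked, and I handed the job in at 11.7 s. I gripped the bar, pushed the cap down about 12.7 mm with the bar still along the entry slots, turned it about 92° clockwise, eased up, opened and backed off.

**Last checks before hand-in:**
- **Height:** the bar measures 7.5 mm lower than at the start, against the nominal 7 mm for locked.
- **Direction:** the bar lies at −18.5° against about −17.4° for the line through the red marks, in line with the port.
- **Centring:** the bar's centre is about 4 mm off the pot axis. That is slightly more than the 3 mm side play (camera calibration is good to about 2 mm) but within the 12 mm limit.
- **Robot:** the gripper is clear above the cap, with about 0 N on the wrist.

**Disagreements:**
- **Blue cap:** it did not move in the scene view (within 0.1 px). The side view shifted by 0.9 px, so its triangulated position changed by about 4 mm. I put this down to a different mask box, because nothing came near that cap.
- **Push depth:** the downward force read between 3.6 and 10 N during the push and turn, below the spring's expected 11 to 13 N. Between turning moves the gripper also read only 11.6 to 12.7 mm down. The bar followed the gripper all the way and ended at the locked height.

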